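Find the loaded weight and set it on the leaded panel

TASK

One of the three identical tins holds the bar weight that is full of lead shot; the bars in the other two are empty casings. Lift the tins to feel which is the heavy one, keeping them upright, open only that tin and lay its lid on the bench. Then take out its bar and set it down gently, upright, on the middle pane of the leaded panel, centred and lengthwise along it; leave all three tins standing on the bench, the other two closed, and leave the tools and the flux tin where they are.

Things in the scene. Friction and masses are not known exactly. Their poses are not given: they have to be found in the camera images.
- tin_a: One of three same-looking plain grey-painted tins, loose, upright on the bench: 126 long (its x) x 64 wide (y) x 66 high (z), walls and floor 4, inside 118 x 56. Origin: centre of the underside. May be gripped across its 64 mm width, 20 mm below the rim. Tin and lid weigh about 0.26 kg, plus the bar inside. Which tin stands where changes.
- tin_b: One of three same-looking plain grey-painted tins, loose, upright on the bench: 126 long (its x) x 64 wide (y) x 66 high (z), walls and floor 4, inside 118 x 56. Origin: centre of the underside. May be gripped across its 64 mm width, 20 mm below the rim. Tin and lid weigh about 0.26 kg, plus the bar inside. Which tin stands where changes.
- tin_c: One of three same-looking plain grey-painted tins, loose, upright on the bench: 126 long (its x) x 64 wide (y) x 66 high (z), walls and floor 4, inside 118 x 56. Origin: centre of the underside. May be gripped across its 64 mm width, 20 mm below the rim. Tin and lid weigh about 0.26 kg, plus the bar inside. Which tin stands where changes.
- lid_a: Loose lid on tin_a, 0.06 kg, lifts straight off. Bright metal plate 124 x 62 x 3 on the tin's rim; below it a plug 114 x 52 x 6 with 2 mm play in the tin; on top at the centre a square wooden knob 22 x 22, z = 9 to 31. Origin: centre of the plug's underside, 60 above the tin's origin when closed. Axes as the tin's.
- lid_b: Loose lid on tin_b, 0.06 kg, lifts straight off. Bright metal plate 124 x 62 x 3 on the tin's rim; below it a plug 114 x 52 x 6 with 2 mm play in the tin; on top at the centre a square wooden knob 22 x 22, z = 9 to 31. Origin: centre of the plug's underside, 60 above the tin's origin when closed. Axes as the tin's.
- lid_c: Loose lid on tin_c, 0.06 kg, lifts straight off. Bright metal plate 124 x 62 x 3 on the tin's rim; below it a plug 114 x 52 x 6 with 2 mm play in the tin; on top at the centre a square wooden knob 22 x 22, z = 9 to 31. Origin: centre of the plug's underside, 60 above the tin's origin when closed. Axes as the tin's.
- bar_a: Bar weight inside tin_a, flat on its floor along its x, up to 8 off centre. Dark steel casing 92 (x) x 42 (y) x 26 high; at its centre a grip block 18 (x) x 30 (y), z = 26 to 50: close on it along x, fingers inside the tin. Origin: centre of the underside. All three look alike: one is full of shot, about 0.6 kg, the other two empty, about 0.12 kg.
- bar_b: Bar weight inside tin_b, flat on its floor along its x, up to 8 off centre. Dark steel casing 92 (x) x 42 (y) x 26 high; at its centre a grip block 18 (x) x 30 (y), z = 26 to 50: close on it along x, fingers inside the tin. Origin: centre of the underside. All three look alike: one is full of shot, about 0.6 kg, the other two empty, about 0.12 kg.
- bar_c: Bar weight inside tin_c, flat on its floor along its x, up to 8 off centre. Dark steel casing 92 (x) x 42 (y) x 26 high; at its centre a grip block 18 (x) x 30 (y), z = 26 to 50: close on it along x, fingers inside the tin. Origin: centre of the underside. All three look alike: one is full of shot, about 0.6 kg, the other two empty, about 0.12 kg.
- panel: Leaded glass panel lying fixed on the bench in a low aluminium frame: frame 190 (x) x 150 (y), glass 180 x 140, top of the glass 12 above the bench, frame 13. Origin: centre of the underside; x along its length. Fragile. Between it and the nearest tin, at every start, lies a strip of bare bench at least 100 wide, free for the lid.
- panel_mid (a point): Centre of the oblong middle pane (110 along the panel's x, 56 wide), on the upper face of the glass. Axes as the panel's.
- flux: Bystander: closed round flat tin, 68 across, 30 high. Origin: centre of the underside.
- brush: Bystander: brush lying down, 170 long along its x. Origin: centre of the underside.
- pliers: Bystander: pliers lying flat, about 170 long along their x, jaws to +x, 14 high. Origin: underside, near the joint.
Things that resemble listed ones, but are neither listed nor needed, are in the scene too. What is shaped like the lid_b but yellow is not meant.

How it is judged:
On the way, in this order (a step that is already met when the one before it is completed fails the run):
1. a tin is lifted clear of the bench, upright (((height (world z) of tin_a above 0.01 m and angle between tin_a's own z axis and vertical below 0.3 rad) or (height (world z) of tin_b above 0.01 m and angle between tin_b's own z axis and vertical below 0.3 rad) or (height (world z) of tin_c above 0.01 m and angle between tin_c's own z axis and vertical below 0.3 rad))), for 0.2 s.
2. the lid of one tin is off ((distance between lid_a and tin_a above 0.085 m or distance between lid_b and tin_b above 0.085 m or distance between lid_c and tin_c above 0.085 m)), for 0.2 s.
At the end, for the whole second after the job is handed in: The heavy bar (over 3.5 N) stands upright on the glass, within 15 mm of the middle pane's centre and 0.2 rad of its length; its lid lies on the bench, off the panel; all tins stand upright on the bench, off the panel, the other two closed; all at rest (height (world z) of each of tin_a, tin_b, tin_c below 0.006 m and angle between each of tin_a, tin_b, tin_c's own z axis and vertical below 0.06 rad and linear speed of each of tin_a, tin_b, tin_c below 0.02 m/s and contact force between each of tin_a, tin_b, tin_c and panel below 0.1 N and ((horizontal distance between bar_a and panel_mid below 0.015 m and z of bar_a in the frame of panel_mid between -0.004 and 0.004 m and angle between bar_a's own z axis and vertical below 0.08 rad and angle between the x axis of bar_a and the x axis of panel, either way round below 0.2 rad and contact force between bar_a and panel above 3.5 N and linear speed of each of bar_a, lid_a below 0.02 m/s and height (world z) of lid_a below 0.045 m and distance between lid_a and tin_a above 0.085 m and contact force between lid_a and panel below 0.1 N and distance between lid_b and tin_b between 0.055 and 0.066 m and distance between lid_c and tin_c between 0.055 and 0.066 m) or (horizontal distance between bar_b and panel_mid below 0.015 m and z of bar_b in the frame of panel_mid between -0.004 and 0.004 m and angle between bar_b's own z axis and vertical below 0.08 rad and angle between the x axis of bar_b and the x axis of panel, either way round below 0.2 rad and contact force between bar_b and panel above 3.5 N and linear speed of each of bar_b, lid_b below 0.02 m/s and height (world z) of lid_b below 0.045 m and distance between lid_b and tin_b above 0.085 m and contact force between lid_b and panel below 0.1 N and distance between lid_a and tin_a between 0.055 and 0.066 m and distance between lid_c and tin_c between 0.055 and 0.066 m) or (horizontal distance between bar_c and panel_mid below 0.015 m and z of bar_c in the frame of panel_mid between -0.004 and 0.004 m and angle between bar_c's own z axis and vertical below 0.08 rad and angle between the x axis of bar_c and the x axis of panel, either way round below 0.2 rad and contact force between bar_c and panel above 3.5 N and linear speed of each of bar_c, lid_c below 0.02 m/s and height (world z) of lid_c below 0.045 m and distance between lid_c and tin_c above 0.085 m and contact force between lid_c and panel below 0.1 N and distance between lid_a and tin_a between 0.055 and 0.066 m and distance between lid_b and tin_b between 0.055 and 0.066 m))); the robot touches nothing.
It fails at once if a second tin is opened ((distance between lid_a and tin_a above 0.085 m and distance between lid_b and tin_b above 0.085 m) or (distance between lid_a and tin_a above 0.085 m and distance between lid_c and tin_c above 0.085 m) or (distance between lid_b and tin_b above 0.085 m and distance between lid_c and tin_c above 0.085 m)).
It fails at once if a tin is tipped by more than 0.5 rad (angle between any of tin_a, tin_b, tin_c's own z axis and vertical above 0.5 rad).
It fails at once if the panel is struck or pressed with more than 90 N (contact force between panel and anything else above 90 N).
It fails at once if a bar comes down fast or is dropped on the panel (over 0.3 m/s within 8 mm of the glass) ((horizontal distance between bar_a and panel_mid below 0.1 m and z of bar_a in the frame of panel_mid below 0.008 m and linear speed of bar_a above 0.3 m/s) or (horizontal distance between bar_b and panel_mid below 0.1 m and z of bar_b in the frame of panel_mid below 0.008 m and linear speed of bar_b above 0.3 m/s) or (horizontal distance between bar_c and panel_mid below 0.1 m and z of bar_c in the frame of panel_mid below 0.008 m and linear speed of bar_c above 0.3 m/s)).
It fails at once if the flux tin, brush or pliers are moved by more than 30 mm (distance of any of flux, brush, pliers from where it was at the start of the episode above 0.03 m).
It also fails if it takes over 72 s, if anything falls off the work surface, if the arm or the gripper's body presses on something with over 40 N, if the wrist force passes 120 N, or if a joint passes its speed limit or range.

ROBOT

A 6-joint arm with a two-finger parallel gripper is mounted at the origin on the work surface. World frame = base frame: x ahead of the robot, y to its left, z up, the work surface at z = 0. Lengths are in m, angles in rad, forces in N, time in s.
With the tool pointing down it reaches from about 0.35 to 0.975 m from the base axis. Payload 4.9 kg.
Tool frame: the origin (TCP) lies midway between the tips of the shut fingers; the grasp point (between the pads) lies 19 mm behind it; z points along the fingers, y is the line along which they close (so a half turn about z gives the same grasp; the last joint's range is limited). The gripper opens to 85 mm and grips with 20 to 120 N. Pads are 22 mm wide; open, the fingers measure 114 mm over their backs; the gripper's body (76 mm by 85 mm) begins 54 mm behind the grasp point. The pads swing forward as they close: fully open they stand 13 mm farther back than shut.
Start: joints at [-1.455, 0.053, 1.613, -0, 1.476, -0.119], TCP at [0.145, -0.608, 0.231] pointing down, gripper open.
Joint ranges: [-3.01, 3.01], [-1.01, 2.22], [0.06, 2.58], [-1.02, 4.17], [0.09, 2.62], [-3.14, 3.14]. Speed limits (rad/s): [2.57, 2.57, 3.14, 3.14, 3.14, 3.14].

INTERFACE

Orientations are given as a rotation vector (axis times angle).
In Python, from station import ctrl gives the robot as it stands.
- The arm moves only by the tool step_arm, never from a script. Its argument "targets" is a list of rows, each an object with "travel": the shift along the world's x, y, z as a fraction of full scale, a list of three; "angular": the turn, a rotation vector about the world's x, y, z as a fraction of full scale, a list of three; "gripper": the opening, from 0 (shut) to 1 (fully open). In form: [{"travel": [x, y, z], "angular": [rx, ry, rz], "gripper": gripper}, ...]. A call has 1 to 10 rows; each row is the pose to reach, as a shift and turn from the pose commanded when the call began; what a row does not reach only later rows make up. Full scale, the value 1, is 0.6 m for a shift and pi/4 rad for a turn. A row lasts 1/10 s, in which the tool goes at most 50 mm and 8.59 degrees, less where a joint would pass 70% of its speed; a pose out of reach is approached as far as the arm can. A call with a number of a shift or a turn outside -1 to 1 is refused whole. A call with a gripper value outside its range is refused whole. The fingers move at their own pace and stop on an object; "squeeze" is the grip in N (left out, the last holds). Time passes only in rows, so rows that repeat a pose let the fingers close. It gives the time, the measured TCP pose, the force, the opening and the grip force at its end, in the units of the state.
- ctrl.get_obs(): the state, without advancing time (a new reading comes with each control period).
- ctrl.get_image(name): name is "scene" or "top" or "wrist"; returns a dict with "img" (384x512x3 uint8, red, green, blue), "fx", "fy", "cx", "cy" (pixels), "rvec" (rotation vector, rad) and "tvec" (3), from world to camera coordinates, as OpenCV has them. Camera axes: x right, y down, z forward; pixel columns grow to the right and rows downward; lengths in m; the calibration is good to about 2 mm. A picture is of the moment at which its call begins. There is no depth.
- ctrl.finish_job(): hands the job in; it is judged then, once.
The state is a dict: "t": time; "q": joint angles; "dq": joint speeds; "effort": joint torques, N m; "tool_pos": TCP position; "tool_rot": TCP orientation; "contact_force": force on the tool from outside, world axes, zero at the start; "wrist_torque": the same for the moment, N m; "opening": finger opening in m; "grip_force": force on a finger pad.
Only numpy, scipy, OpenCV 4.12 (cv2) and the standard library are available. Lean on these libraries where they do the work, as an engineer would, in place of code of your own. Each camera call takes 0.05 s, during which the arm holds its last target. There are 200 camera calls.

## Working session

There is one attempt and no reset: what is moved stays moved. The work goes in short steps, Python scripts to look and compute and a tool call to move; the robot and the scene stay as the last step left them, time stands still between calls to the robot, and variables do not carry over. Pictures are saved under pics/ and viewed, at most 10 in all, crops included, and the job is handed in when it is done.

Besides the shell and the picture viewer there is one more tool, called as name(argument=value, ...), one argument or row to a line, values as JSON. step_arm: Moves the arm, as the interface text tells. Its arguments: {"type":"object","properties":{"targets":{"type":"array"},"squeeze":{"type":"number"}},"required":["targets"]}

```bash
mkdir -p pics; cat > h.py <<'E'
import numpy as np, cv2
from station import ctrl
def cam(n):
    d=ctrl.get_image(n); R=cv2.Rodrigues(np.array(d["rvec"],float))[0]; return d,R,np.array(d["tvec"],float).ravel()
def ray(c,u,v,z):
    d,R,t=c; o=-R.T@t; k=R.T@np.array([(u-d["cx"])/d["fx"],(v-d["cy"])/d["fy"],1]); return o+k*(z-o[2])/k[2]
def proj(c,p):
    d,R,t=c; q=R@np.array(p)+t; return d["fx"]*q[0]/q[2]+d["cx"],d["fy"]*q[1]/q[2]+d["cy"]
def save(c,n): cv2.imwrite("pics/"+n,c[0]["img"][:,:,::-1])
E
python3 - <<'E'
from h import *
for n in("top","scene"):
    c=cam(n); save(c,n+"1.png"); print(n,-c[1].T@c[2],c[0]["fx"],c[1].round(2).tolist()); np.save(n+"1.npy",c[0]["img"])
print(ctrl.get_obs())
E
```

```text
top [ 0.46320285 -0.01098801  1.13052433] 471.28038869836615 [[0.02, -1.0, 0.03], [-0.99, -0.02, -0.1], [0.1, -0.03, -0.99]]
scene [1.2632905  0.27496452 0.96941326] 432.7554898607968 [[-0.39, 0.92, -0.01], [0.72, 0.29, -0.63], [-0.58, -0.25, -0.78]]
{'t': 0.1, 'q': array([-1.45499746e+00,  5.32755286e-02,  1.61417999e+00,  4.49119232e-06,
        1.47598967e+00, -1.19020546e-01]), 'dq': array([ 8.17925250e-04, -2.48275481e-03, -2.32353645e-03, -1.22357932e-03,
        2.34427562e-04, -8.80906136e-05]), 'effort': array([ 4.78968796e-04, -3.94907212e+01, -3.71362424e+01, -1.25316178e-04,
        3.95401090e-03, -1.34561343e-06]), 'tool_pos': array([ 0.14533988, -0.60727981,  0.23018153]), 'tool_rot': array([-3.11812433e+00, -3.67788941e-01, -1.17030090e-05]), 'contact_force': array([ 0.13414544, -0.71440918,  0.05039221]), 'wrist_torque': array([-0.00922195, -0.02301783,  0.02078332]), 'grip_force': 0.0, 'opening': 0.08524259184080349}
```

View pics/top1.png

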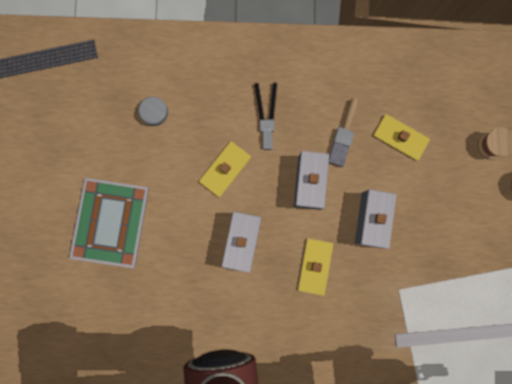

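View pics/scene1.png

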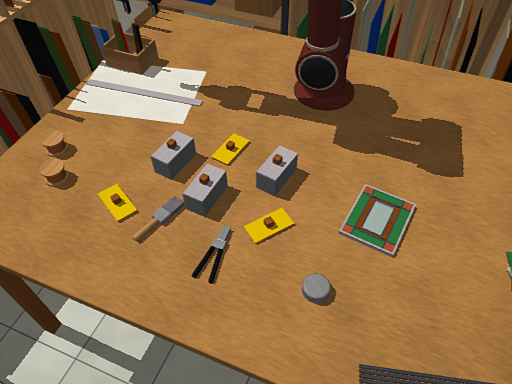

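The top view shows three grey tins at about (240,242), (312,180) and (377,219), and yellow decoy lids at (225,169), (402,137) and (316,267). The panel is at (110,223), the pliers at (267,120), the brush at (343,135) and the flux at (152,111).

```bash
cat > m.py <<'E'
from h import *
c=cam("top"); im=c[0]["img"]; hsv=cv2.cvtColor(im,cv2.COLOR_RGB2HSV)
knob=cv2.inRange(hsv,(3,110,40),(14,255,170))
for s in [(240,242),(312,180),(377,219)]:
    r=im[s[1]-30:s[1]+31:6,s[0]+0].tolist()
    m=((hsv[:,:,1]<60)&(hsv[:,:,2]>80)).astype(np.uint8)
    w=np.zeros_like(m); cv2.circle(w,s,38,1,-1)
    V=hsv[:,:,2]; g=m&w; th=np.median(V[g>0]); print("V",np.percentile(V[g>0],[2,10,30,50,70,90]))
    for lo in (80,th-8):
        q=(g&(V>lo)).astype(np.uint8); q=cv2.morphologyEx(q,cv2.MORPH_CLOSE,np.ones((3,3)))
        cn=max(cv2.findContours(q,0,1)[0],key=cv2.contourArea)
        b=cv2.boxPoints(cv2.minAreaRect(cn)); P=np.array([ray(c,u,v,.069)[:2] for u,v in b])
        e=[P[1]-P[0],P[2]-P[1]]; L=[np.linalg.norm(k) for k in e]; l=e[int(L[1]>L[0])]
        print("lid",P.mean(0).round(4),np.round(L,4),"yaw",round(np.degrees(np.arctan2(l[1],l[0]))%180,1))
    k=cv2.inRange(hsv,(0,90,30),(25,255,200)); w2=np.zeros_like(m); cv2.circle(w2,s,10,255,-1); k&=w2
    mm=cv2.moments(k,True); u,v=mm["m10"]/mm["m00"],mm["m01"]/mm["m00"]
    print("knob",mm["m00"],round(u,1),round(v,1),ray(c,u,v,.086).round(4))
# panel
w=np.zeros_like(m); w[170:275,62:155]=1
wood=im[300,150].astype(int); d=(np.abs(im.astype(int)-cv2.blur(im,(1,1))).sum(2))
h=hsv[:,:,0]; 
q=(w*((cv2.inRange(hsv,(50,60,30),(90,255,255))>0)|(hsv[:,:,1]<60)|(cv2.inRange(hsv,(0,130,120),(10,255,255))>0))).astype(np.uint8)
cn=max(cv2.findContours(cv2.morphologyEx(q,cv2.MORPH_CLOSE,np.ones((3,3))),0,1)[0],key=cv2.contourArea)
for nm,cc,z in(("frame",cn,.013),):
    b=cv2.boxPoints(cv2.minAreaRect(cc)); P=np.array([ray(c,u,v,z)[:2] for u,v in b]); e=[P[1]-P[0],P[2]-P[1]]; L=[np.linalg.norm(k) for k in e]; l=e[int(L[1]>L[0])]
    print(nm,P.mean(0).round(4),np.round(L,4),np.degrees(np.arctan2(l[1],l[0]))%180)
w[:]=0; w[190:255,90:130]=1
q=(w*((hsv[:,:,1]<60)&(hsv[:,:,2]>120))).astype(np.uint8); cn=max(cv2.findContours(q,0,1)[0],key=cv2.contourArea)
b=cv2.boxPoints(cv2.minAreaRect(cn)); P=np.array([ray(c,u,v,.012)[:2] for u,v in b]);e=[P[1]-P[0],P[2]-P[1]]; L=[np.linalg.norm(k) for k in e]; l=e[int(L[1]>L[0])]
print("pane",P.mean(0).round(4),np.round(L,4),np.degrees(np.arctan2(l[1],l[0]))%180)
E
python3 m.py
python3 - <<'E'
import cv2
i=cv2.imread("pics/top1.png")[120:300,190:410]; cv2.imwrite("pics/crop1.png",cv2.resize(i,None,fx=3.2,fy=3.2,interpolation=0))
E
```

```text
V [108. 143. 161. 163. 164. 166.]
lid [ 0.4541 -0.0073] [0.1285 0.068 ] yaw 170.2
lid [ 0.453  -0.0082] [0.1223 0.0613] yaw 170.1
knob 65.0 240.7 241.7 [ 0.4538 -0.0069  0.086 ]
V [ 87.68 111.   153.   160.   162.   165.  ]
lid [ 0.602  -0.1845] [0.1426 0.1032] yaw 175.0
lid [ 0.5999 -0.1689] [0.1228 0.0632] yaw 174.9
knob 72.0 313.0 178.3 [ 0.5982 -0.1656  0.086 ]
V [ 94.92 131.6  159.   162.   163.   165.  ]
lid [ 0.5119 -0.3181] [0.1297 0.0669] yaw 171.6
lid [ 0.5117 -0.3199] [0.1223 0.0618] yaw 171.9
knob 74.0 380.3 218.4 [ 0.5116 -0.3172  0.086 ]
frame [0.4925 0.3033] [0.195  0.1578] 173.46703519331146
pane [0.4927 0.303 ] [0.1081 0.0531] 172.87770997194062
```

View pics/crop1.png

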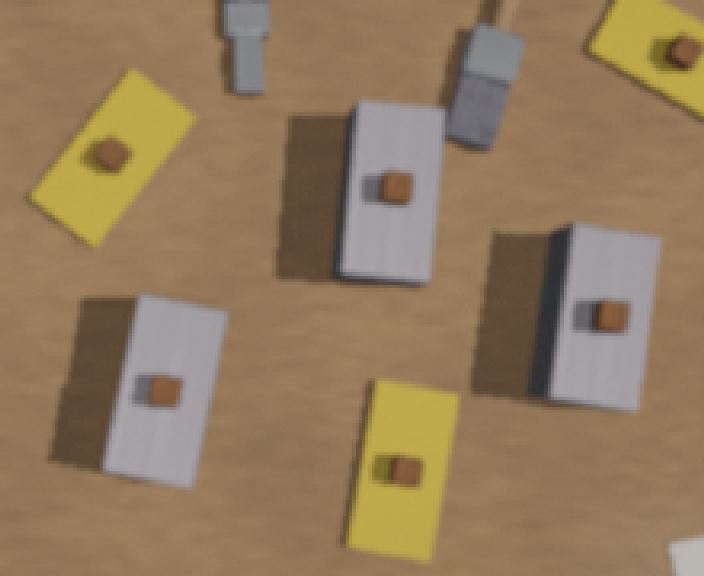

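The crop confirms that the lid rectangles are about 123 x 62 mm, which matches the given size. I'm going to the right-hand tin first.

step_arm(
  targets=[
    {"travel": [0.611,0.4825,-0.135],"angular": [0,0,-0.478],"gripper": 1},
    {"travel": [0.611,0.4825,-0.135],"angular": [0,0,-0.478],"gripper": 1},
    {"travel": [0.611,0.4825,-0.135],"angular": [0,0,-0.478],"gripper": 1},
    {"travel": [0.611,0.4825,-0.135],"angular": [0,0,-0.478],"gripper": 1},
    {"travel": [0.611,0.4825,-0.135],"angular": [0,0,-0.478],"gripper": 1},
    {"travel": [0.611,0.4825,-0.135],"angular": [0,0,-0.478],"gripper": 1},
    {"travel": [0.611,0.4825,-0.135],"angular": [0,0,-0.478],"gripper": 1},
    {"travel": [0.611,0.4825,-0.135],"angular": [0,0,-0.478],"gripper": 1},
    {"travel": [0.611,0.4825,-0.135],"angular": [0,0,-0.478],"gripper": 1},
    {"travel": [0.611,0.4825,-0.135],"angular": [0,0,-0.478],"gripper": 1},
  ],
  squeeze=40,
)

```text
t: 1.15
tool_pos: [0.5139, -0.3152, 0.149]
tool_rot: [-3.133, 0.216, 0.001]
contact_force: [-1.1, 0.4, 0.9]
opening: 0.0858
grip_force: 0.0
```

step_arm(
  targets=[
    {"travel": [0,0,-0.05],"angular": [0,0,0],"gripper": 1},
    {"travel": [0,0,-0.05],"angular": [0,0,0],"gripper": 1},
    {"travel": [0,0,-0.05],"angular": [0,0,0],"gripper": 1},
  ],
)

```text
t: 1.45
tool_pos: [0.5112, -0.3179, 0.1194]
tool_rot: [-3.132, 0.221, 0.003]
contact_force: [-0.4, 0.2, 0.1]
opening: 0.0857
grip_force: 0.0
```

```bash
python3 - <<'E'
from h import *
o=ctrl.get_obs(); print(o["tool_pos"],o["contact_force"])
c=cam("wrist"); save(c,"w1.png"); print(-c[1].T@c[2], c[1].round(2).tolist())
E
```

```text
[ 0.51119748 -0.31790299  0.1193813 ] [-0.36539827  0.21198348  0.10547164]
[ 0.58711157 -0.32781986  0.2607401 ] [[-0.14, -0.99, -0.0], [-0.95, 0.13, 0.3], [-0.29, 0.04, -0.95]]
```

View pics/w1.png

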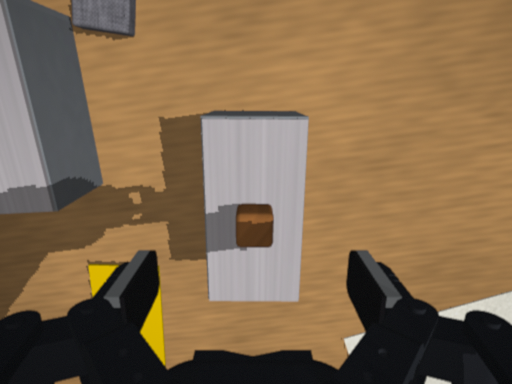

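The wrist view shows the tin centred between the fingers: tin centre at column 254, fingers' midpoint at 253. I'll descend and close.

step_arm(
  targets=[
    {"travel": [0,0,-0.05],"angular": [0,0,0],"gripper": 1},
    {"travel": [0,0,-0.1],"angular": [0,0,0],"gripper": 1},
    {"travel": [0,0,-0.14],"angular": [0,0,0],"gripper": 1},
    {"travel": [0,0,-0.16],"angular": [0,0,0],"gripper": 1},
    {"travel": [0,0,-0.16],"angular": [0,0,0],"gripper": 0.6},
    {"travel": [0,0,-0.16],"angular": [0,0,0],"gripper": 0.6},
    {"travel": [0,0,-0.16],"angular": [0,0,0],"gripper": 0.6},
    {"travel": [0,0,-0.16],"angular": [0,0,0],"gripper": 0.6},
    {"travel": [0,0,-0.16],"angular": [0,0,0],"gripper": 0.6},
  ],
  squeeze=40,
)

```text
t: 2.4
tool_pos: [0.5126, -0.3189, 0.0256]
tool_rot: [3.133, -0.221, 0.002]
contact_force: [-0.4, 0.2, 1.3]
opening: 0.0634
grip_force: 47.2
```

Gripped at 63 mm. I'll lift it 30 mm and read the weight.

step_arm(
  targets=[
    {"travel": [0,0,0.015],"angular": [0,0,0],"gripper": 0.5},
    {"travel": [0,0,0.03],"angular": [0,0,0],"gripper": 0.5},
    {"travel": [0,0,0.05],"angular": [0,0,0],"gripper": 0.5},
    {"travel": [0,0,0.05],"angular": [0,0,0],"gripper": 0.5},
    {"travel": [0,0,0.05],"angular": [0,0,0],"gripper": 0.5},
    {"travel": [0,0,0.05],"angular": [0,0,0],"gripper": 0.5},
    {"travel": [0,0,0.05],"angular": [0,0,0],"gripper": 0.5},
  ],
)

```text
t: 3.1
tool_pos: [0.5116, -0.318, 0.0536]
tool_rot: [-3.133, 0.221, 0.002]
contact_force: [-0.5, 0.9, -3.8]
opening: 0.064
grip_force: 46.9
```

3.8 N means this tin is light. I'll set it down, release and rise.

step_arm(
  targets=[
    {"travel": [0,0,-0.025],"angular": [0,0,0],"gripper": 0.5},
    {"travel": [0,0,-0.045],"angular": [0,0,0],"gripper": 0.5},
    {"travel": [0,0,-0.05],"angular": [0,0,0],"gripper": 0.5},
    {"travel": [0,0,-0.05],"angular": [0,0,0],"gripper": 0.5},
    {"travel": [0,0,-0.05],"angular": [0,0,0],"gripper": 1},
    {"travel": [0,0,-0.05],"angular": [0,0,0],"gripper": 1},
    {"travel": [0,0,-0.05],"angular": [0,0,0],"gripper": 1},
    {"travel": [0,0,0],"angular": [0,0,0],"gripper": 1},
    {"travel": [0,0,0.08],"angular": [0,0,0],"gripper": 1},
    {"travel": [0,0,0.16],"angular": [0,0,0],"gripper": 1},
  ],
)

```text
t: 4.1
tool_pos: [0.5112, -0.3177, 0.1502]
tool_rot: [-3.132, 0.221, 0.004]
contact_force: [1.3, -1.4, 0.1]
opening: 0.0852
grip_force: 0.0
```

step_arm(
  targets=[
    {"travel": [0.146,0.2525,0],"angular": [0,0,0.067],"gripper": 1},
    {"travel": [0.146,0.2525,0],"angular": [0,0,0.067],"gripper": 1},
    {"travel": [0.146,0.2525,0],"angular": [0,0,0.067],"gripper": 1},
    {"travel": [0.146,0.2525,0],"angular": [0,0,0.067],"gripper": 1},
    {"travel": [0.146,0.2525,-0.05],"angular": [0,0,0.067],"gripper": 1},
    {"travel": [0.146,0.2525,-0.05],"angular": [0,0,0.067],"gripper": 1},
    {"travel": [0.146,0.2525,-0.05],"angular": [0,0,0.067],"gripper": 1},
  ],
)

```text
t: 4.8
tool_pos: [0.5988, -0.1667, 0.1192]
tool_rot: [-3.138, 0.138, 0.004]
contact_force: [0.2, -0.8, 0.4]
opening: 0.0854
grip_force: 0.0
```

```bash
python3 - <<'E'
from h import *
o=ctrl.get_obs(); print(o["tool_pos"],o["tool_rot"])
c=cam("wrist"); save(c,"w2.png")
E
```

```text
[ 0.59875002 -0.1666613   0.11922953] [-3.13772161  0.13838509  0.00395873]
```

View pics/w2.png

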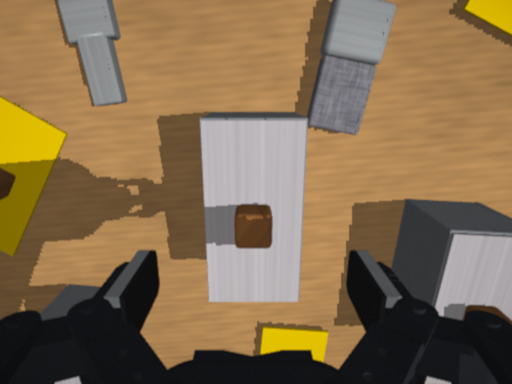

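The tin is centred again: tin at column 253, fingers' midpoint at 253. The brush head ends above row 132, clear of the finger line. Descending to grip.

step_arm(
  targets=[
    {"travel": [0,0,-0.05],"angular": [0,0,0],"gripper": 1},
    {"travel": [0,0,-0.1],"angular": [0,0,0],"gripper": 1},
    {"travel": [0,0,-0.14],"angular": [0,0,0],"gripper": 1},
    {"travel": [0,0,-0.16],"angular": [0,0,0],"gripper": 1},
    {"travel": [0,0,-0.16],"angular": [0,0,0],"gripper": 0.6},
    {"travel": [0,0,-0.16],"angular": [0,0,0],"gripper": 0.6},
    {"travel": [0,0,-0.16],"angular": [0,0,0],"gripper": 0.6},
    {"travel": [0,0,-0.16],"angular": [0,0,0],"gripper": 0.6},
    {"travel": [0,0,-0.16],"angular": [0,0,0],"gripper": 0.6},
  ],
  squeeze=40,
)

```text
t: 5.75
tool_pos: [0.6003, -0.1673, 0.0254]
tool_rot: [3.138, -0.138, 0.003]
contact_force: [0.6, -1.5, -0.6]
opening: 0.0635
grip_force: 49.3
```

step_arm(
  targets=[
    {"travel": [0,0,0.015],"angular": [0,0,0],"gripper": 0.5},
    {"travel": [0,0,0.03],"angular": [0,0,0],"gripper": 0.5},
    {"travel": [0,0,0.05],"angular": [0,0,0],"gripper": 0.5},
    {"travel": [0,0,0.05],"angular": [0,0,0],"gripper": 0.5},
    {"travel": [0,0,0.05],"angular": [0,0,0],"gripper": 0.5},
    {"travel": [0,0,0.05],"angular": [0,0,0],"gripper": 0.5},
    {"travel": [0,0,0.05],"angular": [0,0,0],"gripper": 0.5},
  ],
)

```text
t: 6.45
tool_pos: [0.599, -0.1666, 0.0535]
tool_rot: [-3.138, 0.138, 0.002]
contact_force: [-0.9, 0.1, -8.6]
opening: 0.0635
grip_force: 48.6
```

```bash
python3 -c "
from h import *
o=ctrl.get_obs(); print(o['contact_force'],o['tool_pos'],o['opening'])"
```

```text
[-0.87424524  0.06686274 -8.63897455] [ 0.59902579 -0.16659499  0.0534949 ] 0.06351311871377166
```

8.6 N means the middle tin is the heavy one. I'll set it down and release.

step_arm(
  targets=[
    {"travel": [0,0,-0.025],"angular": [0,0,0],"gripper": 0.5},
    {"travel": [0,0,-0.045],"angular": [0,0,0],"gripper": 0.5},
    {"travel": [0,0,-0.05],"angular": [0,0,0],"gripper": 0.5},
    {"travel": [0,0,-0.05],"angular": [0,0,0],"gripper": 0.5},
    {"travel": [0,0,-0.05],"angular": [0,0,0],"gripper": 1},
    {"travel": [0,0,-0.05],"angular": [0,0,0],"gripper": 1},
    {"travel": [0,0,-0.05],"angular": [0,0,0],"gripper": 1},
    {"travel": [0,0,0],"angular": [0,0,0],"gripper": 1},
    {"travel": [0,0,0.08],"angular": [0,0,0],"gripper": 1},
    {"travel": [0,0,0.11],"angular": [0,0,0],"gripper": 0.7},
  ],
)

```text
t: 7.45
tool_pos: [0.6024, -0.1679, 0.1258]
tool_rot: [3.136, -0.138, 0.012]
contact_force: [0.4, -0.4, 1.0]
opening: 0.0731
grip_force: 0.0
```

```bash
python3 - <<'E'
from h import *
c=cam("wrist"); im=c[0]["img"]; hsv=cv2.cvtColor(im,cv2.COLOR_RGB2HSV)
o=ctrl.get_obs(); print(o["tool_pos"],o["opening"])
k=cv2.inRange(hsv,(0,120,30),(20,255,255)); k[:170]=0;k[280:]=0;k[:,:225]=0;k[:,290:]=0
n,l,s,ce=cv2.connectedComponentsWithStats(k); i=1+s[1:,4].argmax(); print(s[i])
# knob top face: brighter part; use box: bottom edge of blob ~ near edge etc
x,y,w,h=s[i][:4]; print(ray(c,x+w/2,y+h/2,.083), "corner top", ray(c,x,y+h,.091),ray(c,x+w,y+h,.091))
m=((hsv[:,:,1]<60)&(hsv[:,:,2]>130)).astype(np.uint8); m[:,:190]=0;m[:,330:]=0
n,l,s,ce=cv2.connectedComponentsWithStats(m); i=1+s[1:,4].argmax(); cn=max(cv2.findContours((l==i).astype(np.uint8),0,1)[0],key=cv2.contourArea)
b=cv2.boxPoints(cv2.minAreaRect(cn)); P=np.array([ray(c,u,v,.069)[:2] for u,v in cn[:,0]]); r=cv2.minAreaRect((P*1000).astype(np.float32)); print(r)
save(c,"w3.png")
E
```

```text
[ 0.60356314 -0.16840456  0.12820024] 0.06651321493846389
[ 233  210   35   40 1299]
[ 0.59836794 -0.16560288  0.083     ] corner top [ 0.58970129 -0.15425143  0.091     ] [ 0.58784594 -0.17531157  0.091     ]
((598.5194091796875, -165.69219970703125), (62.900455474853516, 123.90538024902344), 85.09358978271484)
```

step_arm(
  targets=[
    {"travel": [-0.001,0.002,0],"angular": [0,0,0],"gripper": 0.6},
    {"travel": [-0.001,0.002,-0.02],"angular": [0,0,0],"gripper": 0.6},
    {"travel": [-0.001,0.002,-0.05],"angular": [0,0,0],"gripper": 0.6},
    {"travel": [-0.001,0.002,-0.08],"angular": [0,0,0],"gripper": 0.6},
    {"travel": [-0.001,0.002,-0.08],"angular": [0,0,0],"gripper": 0.6},
    {"travel": [-0.001,0.002,-0.08],"angular": [0,0,0],"gripper": 0.1},
    {"travel": [-0.001,0.002,-0.08],"angular": [0,0,0],"gripper": 0.1},
    {"travel": [-0.001,0.002,-0.08],"angular": [0,0,0],"gripper": 0.1},
    {"travel": [-0.001,0.002,-0.08],"angular": [0,0,0],"gripper": 0.1},
    {"travel": [-0.001,0.002,-0.08],"angular": [0,0,0],"gripper": 0.1},
  ],
  squeeze=30,
)

```text
t: 8.5
tool_pos: [0.599, -0.1656, 0.0724]
tool_rot: [3.139, -0.138, 0.0]
contact_force: [0.0, 0.4, -0.8]
opening: 0.0215
grip_force: 33.1
```

step_arm(
  targets=[
    {"travel": [0,0,0.02],"angular": [0,0,0],"gripper": 0.1},
    {"travel": [0,0,0.05],"angular": [0,0,0],"gripper": 0.1},
    {"travel": [0,0,0.1],"angular": [0,0,0],"gripper": 0.1},
    {"travel": [0,0,0.16],"angular": [0,0,0],"gripper": 0.1},
    {"travel": [0,0,0.21],"angular": [0,0,0],"gripper": 0.1},
    {"travel": [0,0,0.21],"angular": [0,0,0],"gripper": 0.1},
    {"travel": [0,0,0.21],"angular": [0,0,0],"gripper": 0.1},
  ],
)

```text
t: 9.2
tool_pos: [0.5996, -0.1658, 0.2001]
tool_rot: [3.138, -0.138, 0.004]
contact_force: [0.9, 0.6, -1.9]
opening: 0.0216
grip_force: 33.1
```

step_arm(
  targets=[
    {"travel": [-0.03,0.06,0],"angular": [0,0,0],"gripper": 0.1},
    {"travel": [-0.06,0.13,0],"angular": [0,0,0],"gripper": 0.1},
    {"travel": [-0.09,0.2,0],"angular": [0,0,0],"gripper": 0.1},
    {"travel": [-0.12,0.27,0],"angular": [0,0,0],"gripper": 0.1},
    {"travel": [-0.15,0.34,0],"angular": [0,0,0],"gripper": 0.1},
    {"travel": [-0.18,0.41,0],"angular": [0,0,0],"gripper": 0.1},
    {"travel": [-0.2,0.46,0],"angular": [0,0,0],"gripper": 0.1},
    {"travel": [-0.214,0.485,0],"angular": [0,0,0],"gripper": 0.1},
    {"travel": [-0.214,0.485,0],"angular": [0,0,0],"gripper": 0.1},
    {"travel": [-0.214,0.485,0],"angular": [0,0,0],"gripper": 0.1},
  ],
)

```text
t: 10.2
tool_pos: [0.4699, 0.1252, 0.1969]
tool_rot: [3.138, -0.137, -0.003]
contact_force: [0.3, -0.7, 0.0]
opening: 0.0213
grip_force: 33.0
```

step_arm(
  targets=[
    {"travel": [0,0,-0.07],"angular": [0,0,0],"gripper": 0.1},
    {"travel": [0,0,-0.14],"angular": [0,0,0],"gripper": 0.1},
    {"travel": [0,0,-0.2],"angular": [0,0,0],"gripper": 0.1},
    {"travel": [0,0,-0.26],"angular": [0,0,0],"gripper": 0.1},
    {"travel": [0,0,-0.29],"angular": [0,0,0],"gripper": 0.1},
    {"travel": [0,0,-0.308],"angular": [0,0,0],"gripper": 0.1},
    {"travel": [0,0,-0.308],"angular": [0,0,0],"gripper": 0.1},
    {"travel": [0,0,-0.308],"angular": [0,0,0],"gripper": 0.1},
  ],
)

```text
t: 11.0
tool_pos: [0.4715, 0.1248, 0.0139]
tool_rot: [-3.138, 0.14, -0.001]
contact_force: [0.3, 0.5, 0.4]
opening: 0.0216
grip_force: 33.6
```

step_arm(
  targets=[
    {"travel": [0,0,0],"angular": [0,0,0],"gripper": 0.6},
    {"travel": [0,0,0],"angular": [0,0,0],"gripper": 0.6},
    {"travel": [0,0,0],"angular": [0,0,0],"gripper": 0.6},
    {"travel": [0,0,0.02],"angular": [0,0,0],"gripper": 0.6},
    {"travel": [0,0,0.08],"angular": [0,0,0],"gripper": 0.6},
    {"travel": [0,0,0.16],"angular": [0,0,0],"gripper": 0.6},
    {"travel": [0,0,0.24],"angular": [0,0,0],"gripper": 0.6},
    {"travel": [0,0,0.308],"angular": [0,0,0],"gripper": 0.5},
  ],
)

```text
t: 11.8
tool_pos: [0.4709, 0.1255, 0.2023]
tool_rot: [-3.138, 0.138, -0.005]
contact_force: [0.2, 0.7, 0.3]
opening: 0.043
grip_force: 0.0
```

```bash
python3 - <<'E'
from h import *
c=cam("top"); save(c,"top2.png"); im=c[0]["img"]
i=im[70:310,60:410,::-1]; cv2.imwrite("pics/crop2.png",cv2.resize(i,None,fx=2.2,fy=2.2,interpolation=2))
print(proj(c,(.5985,-.1657,.03)))
E
```

```text
(np.float64(309.51886609391534), np.float64(181.11762929789103))
```

View pics/crop2.png

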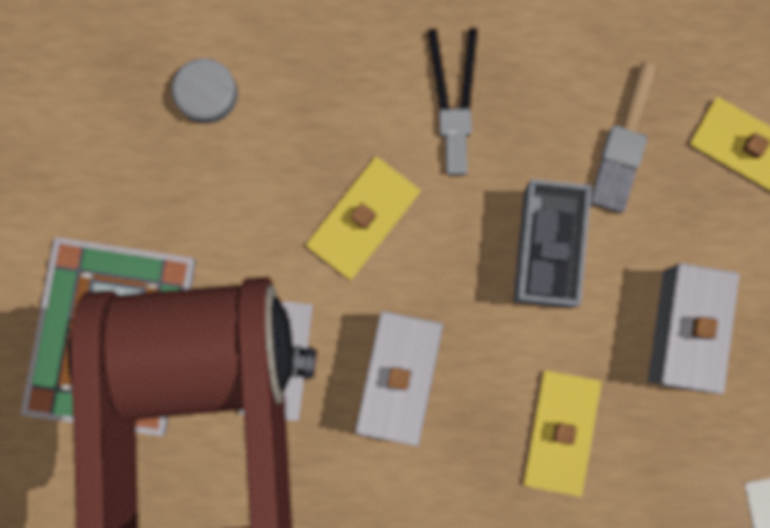

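step_arm(
  targets=[
    {"travel": [0.05,-0.1,0],"angular": [0,0,0.15],"gripper": 0.5},
    {"travel": [0.1,-0.2,0],"angular": [0,0,0.3],"gripper": 0.5},
    {"travel": [0.15,-0.3,0],"angular": [0,0,0.45],"gripper": 0.5},
    {"travel": [0.18,-0.38,0],"angular": [0,0,0.6],"gripper": 0.5},
    {"travel": [0.2,-0.44,0],"angular": [0,0,0.8],"gripper": 0.5},
    {"travel": [0.214,-0.485,0],"angular": [0,0,1],"gripper": 0.5},
    {"travel": [0.214,-0.485,0],"angular": [0,0,1],"gripper": 0.5},
    {"travel": [0.214,-0.485,0],"angular": [0,0,1],"gripper": 0.5},
  ],
)

```text
t: 12.65
tool_pos: [0.5994, -0.1683, 0.1988]
tool_rot: [2.954, 1.068, 0.0]
contact_force: [0.7, 0.4, 0.3]
opening: 0.0429
grip_force: 0.0
```

step_arm(
  targets=[
    {"travel": [0,0,0],"angular": [0,0,0.2],"gripper": 0.5},
    {"travel": [0,0,0],"angular": [0,0,0.4],"gripper": 0.5},
    {"travel": [0,0,0],"angular": [0,0,0.6],"gripper": 0.5},
    {"travel": [0,0,0],"angular": [0,0,0.8],"gripper": 0.5},
    {"travel": [0,0,-0.03],"angular": [0,0,1],"gripper": 0.5},
    {"travel": [0,0,-0.06],"angular": [0,0,1],"gripper": 0.5},
    {"travel": [0,0,-0.09],"angular": [0,0,1],"gripper": 0.5},
    {"travel": [0,0,-0.09],"angular": [0,0,1],"gripper": 0.5},
    {"travel": [0,0,-0.09],"angular": [0,0,1],"gripper": 0.5},
  ],
)

```text
t: 13.55
tool_pos: [0.5988, -0.1646, 0.1447]
tool_rot: [-2.316, -2.122, -0.0]
contact_force: [0.6, -0.9, 0.0]
opening: 0.0426
grip_force: 0.0
```

```bash
python3 - <<'E'
from h import *
o=ctrl.get_obs(); print(o["tool_pos"],o["tool_rot"],o["opening"])
c=cam("wrist"); save(c,"w4.png"); np.save("w4.npy",c[0]["img"])
for n,p in dict(tin=(.5985,-.1657,.066),bar=(.5985,-.1657,.054)).items(): print(n,proj(c,p))
E
```

```text
[ 0.59877711 -0.16460674  0.14471079] [-2.31586554e+00 -2.12220923e+00 -2.72354089e-05] 0.04261310951031169
tin (np.float64(250.6629573731957), np.float64(205.61110562760527))
bar (np.float64(250.758516559315), np.float64(200.37122240986415))
```

View pics/w4.png

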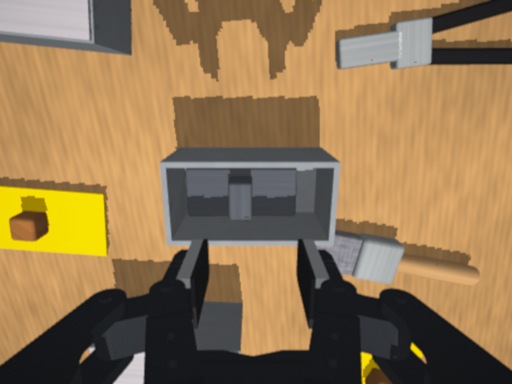

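The wrist view shows the open tin with the grip block at columns 229–252, rows 177–220. The bar lies left of the tin centre, towards -x. Measuring it now.

```bash
python3 - <<'E'
from h import *
c=cam("wrist"); im=c[0]["img"]; g=cv2.cvtColor(im,cv2.COLOR_RGB2GRAY)
print("col240",g[165:235:3,240].tolist()); print("row205",g[205,164:340:3].tolist());print("row202",g[202,220:262].tolist())
print("row180",g[180,220:262].tolist())
for z in(.054,.030): print(z,[ray(c,u,v,z).round(4).tolist() for u,v in((229,220),(252,220),(229,184),(252,184),(187,200),(295,200))])
print(-c[1].T@c[2])
E
```

```text
col240 [169, 61, 60, 56, 47, 48, 79, 105, 105, 106, 107, 106, 106, 108, 107, 106, 107, 108, 71, 78, 77, 77, 77, 76]
row205 [166, 154, 66, 71, 70, 69, 67, 67, 57, 58, 59, 59, 58, 58, 58, 58, 58, 58, 58, 58, 58, 62, 106, 107, 103, 105, 112, 108, 103, 58, 59, 60, 59, 59, 59, 60, 61, 61, 61, 62, 61, 62, 60, 61, 95, 95, 95, 94, 95, 94, 68, 67, 69, 67, 67, 97, 169, 169, 168]
row202 [58, 58, 58, 58, 59, 58, 57, 63, 86, 98, 105, 107, 107, 105, 104, 103, 102, 102, 104, 105, 106, 109, 111, 110, 109, 107, 106, 106, 104, 93, 78, 60, 58, 59, 59, 59, 60, 59, 59, 60, 60, 60]
row180 [99, 99, 99, 99, 99, 100, 93, 68, 52, 48, 48, 48, 48, 48, 48, 49, 48, 47, 49, 49, 48, 49, 49, 48, 48, 47, 47, 48, 46, 46, 58, 84, 100, 101, 101, 101, 100, 100, 102, 102, 101, 101]
0.054 [[0.581, -0.181, 0.054], [0.5988, -0.1826, 0.054], [0.5841, -0.1522, 0.054], [0.6013, -0.1537, 0.054], [0.551, -0.162, 0.054], [0.6328, -0.1691, 0.054]]
0.03 [[0.5783, -0.1905, 0.03], [0.5979, -0.1922, 0.03], [0.5818, -0.1587, 0.03], [0.6007, -0.1604, 0.03], [0.5452, -0.1695, 0.03], [0.6354, -0.1773, 0.03]]
[ 0.60696617 -0.0892962   0.28712316]
```

Block centre is (0.591, -0.167), and its 18 x 29 mm measured size fits. I'll go down and grip it.

step_arm(
  targets=[
    {"travel": [-0.012,-0.002,0],"angular": [0,0,0],"gripper": 0.5},
    {"travel": [-0.012,-0.002,-0.05],"angular": [0,0,0],"gripper": 0.5},
    {"travel": [-0.012,-0.002,-0.1],"angular": [0,0,0],"gripper": 0.5},
    {"travel": [-0.012,-0.002,-0.15],"angular": [0,0,0],"gripper": 0.5},
    {"travel": [-0.012,-0.002,-0.175],"angular": [0,0,0],"gripper": 0.5},
    {"travel": [-0.012,-0.002,-0.184],"angular": [0,0,0],"gripper": 0.5},
    {"travel": [-0.012,-0.002,-0.184],"angular": [0,0,0],"gripper": 0.5},
  ],
)

```text
t: 14.35
tool_pos: [0.5919, -0.167, 0.0341]
tool_rot: [-2.317, -2.121, 0.0]
contact_force: [-0.3, -0.4, 0.2]
opening: 0.0429
grip_force: 0.0
```

step_arm(
  targets=[
    {"travel": [0,0,0],"angular": [0,0,0],"gripper": 0.05},
    {"travel": [0,0,0],"angular": [0,0,0],"gripper": 0.05},
    {"travel": [0,0,0],"angular": [0,0,0],"gripper": 0.05},
    {"travel": [0,0,0],"angular": [0,0,0],"gripper": 0.05},
    {"travel": [0,0,0],"angular": [0,0,0],"gripper": 0.05},
  ],
  squeeze=60,
)

```text
t: 14.85
tool_pos: [0.5927, -0.1674, 0.0361]
tool_rot: [2.315, 2.12, 0.001]
contact_force: [-2.9, 0.3, 6.6]
opening: 0.0165
grip_force: 62.4
```

step_arm(
  targets=[
    {"travel": [0,0,0.02],"angular": [0,0,0],"gripper": 0.05},
    {"travel": [0,0,0.05],"angular": [0,0,0],"gripper": 0.05},
    {"travel": [0,0,0.1],"angular": [0,0,0],"gripper": 0.05},
    {"travel": [0,0,0.16],"angular": [0,0,0],"gripper": 0.05},
    {"travel": [0,0,0.22],"angular": [0,0,0],"gripper": 0.05},
    {"travel": [0,0,0.28],"angular": [0,0,0],"gripper": 0.05},
    {"travel": [0,0,0.28],"angular": [0,0,0],"gripper": 0.05},
    {"travel": [0,0,0.28],"angular": [0,0,0],"gripper": 0.05},
  ],
)

```text
t: 15.65
tool_pos: [0.5917, -0.1667, 0.2015]
tool_rot: [2.317, 2.121, 0.0]
contact_force: [-0.5, -0.5, -8.1]
opening: 0.0166
grip_force: 60.9
```

```bash
python3 - <<'E'
from h import *
o=ctrl.get_obs(); print(o["tool_pos"],o["contact_force"],o["opening"])
E
python3 m.py | grep -E "pane|frame"
```

```text
[ 0.59165614 -0.16667502  0.20148084] [-0.52545103 -0.50944726 -8.07895174] 0.01658796122486624
frame [0.4925 0.3035] [0.1958 0.158 ] 173.41615260280523
pane [0.4971 0.308 ] [0.121  0.0711] 173.80180545076524
```

8.1 N is more than the bar alone should weigh, so I'll check whether the tin came up too.

```bash
python3 - <<'E'
from h import *
a=cam("scene"); b=cam("wrist"); 
i=np.hstack([a[0]["img"][80:280,120:420],cv2.resize(b[0]["img"],None,fx=.9,fy=.9)[100:300,80:380]])[:,:,::-1]
cv2.imwrite("pics/both.png",cv2.resize(i,None,fx=1.33,fy=1.33)); print(ctrl.get_obs()["contact_force"])
E
```

```text
[ 0.87125723  0.84400946 -7.0997854 ]
```

View pics/both.png

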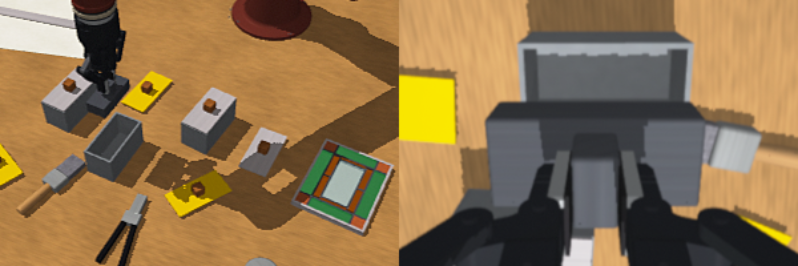

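The tin stayed on the bench and the bar is level in the gripper; the high reading was noise. Carrying it to the panel.

step_arm(
  targets=[
    {"travel": [-0.015,0.07,0],"angular": [0,0,-0.01],"gripper": 0.05},
    {"travel": [-0.03,0.14,0],"angular": [0,0,-0.02],"gripper": 0.05},
    {"travel": [-0.045,0.21,0],"angular": [0,0,-0.04],"gripper": 0.05},
    {"travel": [-0.06,0.28,0],"angular": [0,0,-0.04],"gripper": 0.05},
    {"travel": [-0.075,0.35,0],"angular": [0,0,-0.04],"gripper": 0.05},
    {"travel": [-0.09,0.42,0],"angular": [0,0,-0.04],"gripper": 0.05},
    {"travel": [-0.105,0.49,0],"angular": [0,0,-0.04],"gripper": 0.05},
    {"travel": [-0.12,0.56,0],"angular": [0,0,-0.04],"gripper": 0.05},
    {"travel": [-0.135,0.63,0],"angular": [0,0,-0.04],"gripper": 0.05},
    {"travel": [-0.15,0.7,0],"angular": [0,0,-0.04],"gripper": 0.05},
  ],
)

```text
t: 16.8
tool_pos: [0.4999, 0.2544, 0.199]
tool_rot: [-2.349, -2.084, 0.006]
contact_force: [1.0, -0.2, -5.3]
opening: 0.0164
grip_force: 60.9
```

step_arm(
  targets=[
    {"travel": [-0.01,0.05,0],"angular": [0,0,0],"gripper": 0.05},
    {"travel": [-0.015,0.084,0],"angular": [0,0,0],"gripper": 0.05},
    {"travel": [-0.015,0.084,0],"angular": [0,0,0],"gripper": 0.05},
    {"travel": [-0.015,0.084,-0.06],"angular": [0,0,0],"gripper": 0.05},
    {"travel": [-0.015,0.084,-0.12],"angular": [0,0,0],"gripper": 0.05},
    {"travel": [-0.015,0.084,-0.16],"angular": [0,0,0],"gripper": 0.05},
    {"travel": [-0.015,0.084,-0.18],"angular": [0,0,0],"gripper": 0.05},
    {"travel": [-0.015,0.084,-0.18],"angular": [0,0,0],"gripper": 0.05},
    {"travel": [-0.015,0.084,-0.18],"angular": [0,0,0],"gripper": 0.05},
  ],
)

```text
t: 17.7
tool_pos: [0.4934, 0.3035, 0.0945]
tool_rot: [2.35, 2.084, 0.001]
contact_force: [0.1, 0.6, -4.9]
opening: 0.0166
grip_force: 60.9
```

```bash
python3 - <<'E'
from h import *
o=ctrl.get_obs(); print(o["tool_pos"],o["tool_rot"],o["contact_force"],o["opening"])
c=cam("wrist"); cv2.imwrite("pics/w5.png",c[0]["img"][:,:,::-1])
for p in ((.4927,.303,.06),(.4927,.303,.012)): print(proj(c,p))
E
```

```text
[0.49337663 0.30346009 0.09446639] [2.35027858e+00 2.08419795e+00 1.09510634e-03] [ 0.12995612  0.62800234 -4.87297916] 0.016559510150232527
(np.float64(249.47907172014442), np.float64(229.53491224655616))
(np.float64(250.0394754356455), np.float64(203.22931825847823))
```

View pics/w5.png

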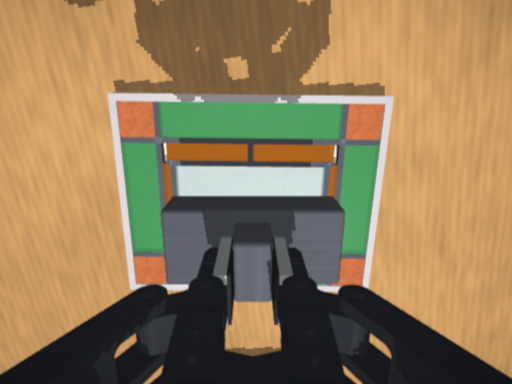

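The bar (columns 163–343) is centred over the pane and parallel to it. Lowering gently.

step_arm(
  targets=[
    {"travel": [0,0,-0.025],"angular": [0,0,0],"gripper": 0.05},
    {"travel": [0,0,-0.045],"angular": [0,0,0],"gripper": 0.05},
    {"travel": [0,0,-0.06],"angular": [0,0,0],"gripper": 0.05},
    {"travel": [0,0,-0.07],"angular": [0,0,0],"gripper": 0.05},
    {"travel": [0,0,-0.074],"angular": [0,0,0],"gripper": 0.05},
    {"travel": [0,0,-0.077],"angular": [0,0,0],"gripper": 0.05},
    {"travel": [0,0,-0.08],"angular": [0,0,0],"gripper": 0.05},
    {"travel": [0,0,-0.08],"angular": [0,0,0],"gripper": 0.05},
  ],
)

```text
t: 18.55
tool_pos: [0.493, 0.3037, 0.0461]
tool_rot: [2.35, 2.085, 0.001]
contact_force: [-0.3, 0.0, -5.3]
opening: 0.0164
grip_force: 60.9
```

Still carrying the weight, so it's not yet down.

step_arm(
  targets=[
    {"travel": [0,0,-0.002],"angular": [0,0,0],"gripper": 0.05},
    {"travel": [0,0,-0.004],"angular": [0,0,0],"gripper": 0.05},
    {"travel": [0,0,-0.004],"angular": [0,0,0],"gripper": 0.05},
  ],
)

```text
t: 18.85
tool_pos: [0.4932, 0.3038, 0.0442]
tool_rot: [2.35, 2.085, 0.001]
contact_force: [-0.4, 0.2, -2.6]
opening: 0.0165
grip_force: 61.4
```

step_arm(
  targets=[
    {"travel": [0,0,-0.001],"angular": [0,0,0],"gripper": 0.05},
    {"travel": [0,0,-0.002],"angular": [0,0,0],"gripper": 0.05},
    {"travel": [0,0,-0.002],"angular": [0,0,0],"gripper": 0.05},
  ],
)

```text
t: 19.15
tool_pos: [0.4932, 0.3038, 0.0441]
tool_rot: [2.35, 2.085, 0.0]
contact_force: [-4.7, -1.9, 6.6]
opening: 0.0164
grip_force: 62.6
```

On the glass. I'll release slowly and retreat.

step_arm(
  targets=[
    {"travel": [0,0,0.001],"angular": [0,0,0],"gripper": 0.25},
    {"travel": [0,0,0.001],"angular": [0,0,0],"gripper": 0.4},
    {"travel": [0,0,0.001],"angular": [0,0,0],"gripper": 0.5},
    {"travel": [0,0,0.001],"angular": [0,0,0],"gripper": 0.5},
    {"travel": [0,0,0.02],"angular": [0,0,0],"gripper": 0.5},
    {"travel": [0,0,0.06],"angular": [0,0,0],"gripper": 0.5},
    {"travel": [0,0,0.12],"angular": [0,0,0],"gripper": 0.5},
    {"travel": [0,0,0.2],"angular": [0,0,0],"gripper": 0.5},
    {"travel": [0,0,0.27],"angular": [0,0,0],"gripper": 0.5},
  ],
)

```text
t: 20.05
tool_pos: [0.4929, 0.3036, 0.2073]
tool_rot: [2.35, 2.085, 0.002]
contact_force: [0.4, 0.1, 0.5]
opening: 0.0426
grip_force: 0.0
```

step_arm(
  targets=[
    {"travel": [-0.05,-0.1,0.05],"angular": [0,0,0],"gripper": 0.5},
    {"travel": [-0.08,-0.2,0.05],"angular": [0,0,0],"gripper": 0.5},
    {"travel": [-0.08,-0.3,0.05],"angular": [0,0,0],"gripper": 0.5},
    {"travel": [-0.08,-0.4,0.05],"angular": [0,0,0],"gripper": 0.5},
    {"travel": [-0.08,-0.5,0.05],"angular": [0,0,0],"gripper": 0.5},
    {"travel": [-0.08,-0.6,0.05],"angular": [0,0,0],"gripper": 0.5},
    {"travel": [-0.08,-0.7,0.05],"angular": [0,0,0],"gripper": 0.5},
    {"travel": [-0.08,-0.7,0.05],"angular": [0,0,0],"gripper": 0.5},
    {"travel": [-0.08,-0.7,0.05],"angular": [0,0,0],"gripper": 0.5},
  ],
)

```text
t: 20.95
tool_pos: [0.4444, -0.1194, 0.2355]
tool_rot: [2.351, 2.081, 0.001]
contact_force: [0.6, 0.4, -0.5]
opening: 0.0427
grip_force: 0.0
```

```bash
python3 - <<'E'
from h import *
c=cam("top"); cv2.imwrite("pics/final.png",c[0]["img"][:,:,::-1]); im=c[0]["img"]; V=im.max(2)
print(proj(c,(.4927,.303,.038)))
m=(V<100).astype(np.uint8); w=np.zeros_like(m); w[185:262,82:138]=1
k=cv2.morphologyEx(m*w,cv2.MORPH_OPEN,np.ones((5,5)))
cn=max(cv2.findContours(k,0,1)[0],key=cv2.contourArea); b=cv2.boxPoints(cv2.minAreaRect(cn))
P=np.array([ray(c,u,v,.038)[:2] for u,v in b]); print(P.mean(0),np.linalg.norm(P[1]-P[0]),np.linalg.norm(P[2]-P[1]))
E
```

```text
(np.float64(105.83850950994471), np.float64(221.72674802747056))
[0.49438768 0.30158065] 0.08602873495951446 0.04744948249560224
```

View pics/final.png

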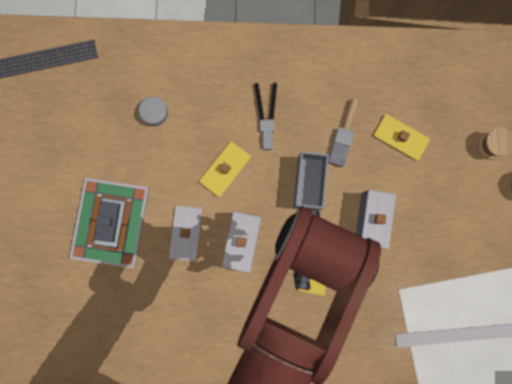

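The bar sits centred on the middle pane at about (108,222) and the lid lies flat on the bench at (186,233). All three tins are upright, with the other two closed, and the tools and flux tin have not moved. Handing in.

```bash
python3 -c "
from station import ctrl
print(ctrl.finish_job())"
```

```text
the job is handed in; nothing more can be done
None
```

The job is handed in (no verdict was returned): the middle tin was the heavy one (8.6 N against 3.8 N for the right-hand tin; the left one was not lifted), its lid lies on the bench, and its bar stands centred on the middle pane.

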